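# Close the hold-downs of a soldering pallet

### The arm

A 6-joint arm with a two-finger parallel gripper is mounted at the origin on the work surface. World frame = base frame: x ahead of the robot, y to its left, z up, the work surface at z = 0. Lengths are in mm, angles in rad, forces in N, time in s.
With the tool pointing down it reaches from about 400 to 925 mm from the base axis. Payload 12.5 kg.
Tool frame: the origin (TCP) lies at the very end of the fingers, on their centre line; the grasp point (between the pads) lies behind it (env.grip_depth is the z of the grasp point in the tool frame, in mm); z points along the fingers, y is the line along which they close (so a half turn about z gives the same grasp; the last joint's range is limited). The gripper opens to 95 mm and grips with 3 to 60 N. Pads are 20 mm wide; open, the fingers measure 119 mm over their backs; the gripper's body (75 mm by 180 mm) begins 59 mm behind the grasp point.
Start: joints at [1.012, 0.491, 1.559, -0, 1.092, -0.106], TCP at [273.415, 562.042, 214.661] pointing down, gripper open.
Joint ranges: [-3.1, 3.1], [-0.84, 2.19], [0.05, 2.79], [-1.13, 4.28], [0.06, 2.93], [-2.69, 2.69]. Speed limits (rad/s): [2.22, 2.22, 2.79, 3.14, 3.14, 3.14].

### API

Orientations are given as [roll, pitch, yaw] about the fixed x, y, z axes, in that order (R = Rz(yaw) Ry(pitch) Rx(roll)).
In Python, from cell import env, optics gives the robot as it stands.
- The arm moves only by the tool step_arm, never from a script. Its argument "moves" is a list of rows, each an object of numbers: "tx", "ty", "tz": the shift along the tool's x, y, z in mm; "roll": the turn about the tool's z in rad. In form: [{"tx": .., "ty": .., "tz": .., "roll": ..}, ...]. A call has 1 to 12 rows; each row is the pose to reach, as a shift and turn from the pose commanded when the call began, along the tool's axes at that moment; what a row does not reach only later rows make up. A row lasts 1/12 s, in which the tool goes at most 41.7 mm and 7.16 degrees, less where a joint would pass 70% of its speed; a pose out of reach is approached as far as the arm can. A call with a gripper value outside its range is refused whole. "grip" is the finger opening in mm, from 0 to 95.1, set as the call begins (left out, the last holds). The fingers move at their own pace and stop on an object; the grip force is fixed at half the most. Time passes only in rows, so rows that repeat a pose let the fingers close. It gives the time, the measured TCP pose, the force, the opening and the grip force at its end, in the units of the state.
- env.state(): the state, without advancing time (a new reading comes with each control period).
- optics.read_camera(name): name is "scene" or "top" or "wrist"; returns a dict with "pixels" (420x560x3 uint8, blue, green, red), "mtx" (3x3 intrinsics, pixels), "view" (4x4, takes a point from world to camera coordinates). Camera axes: x right, y down, z forward; pixel columns grow to the right and rows downward; lengths in mm; the calibration is good to about 2 mm. A picture is of the moment at which its call begins. There is no depth.
- env.job_done(): hands the job in; it is judged then, once.
The state is a dict: "t": time; "joints": joint angles; "qvel": joint speeds; "tau": joint torques, N m; "eef_pos": TCP position; "tcp_rot": TCP orientation; "ft_force": force on the tool from outside, world axes, zero at the start; "moment": the same for the moment, N m; "opening": opening from 0.0 (shut) to 1.0 (fully open); "grip_force": force on a finger pad.
Only numpy, scipy, OpenCV 4.12 (cv2) and the standard library are available. Lean on these libraries where they do the work, as an engineer would, in place of code of your own. Each camera call takes 0.05 s, during which the arm holds its last target. There are 200 camera calls.

### The job

The circuit board lies in its soldering pallet with a few parts standing loose on it, ready for the solder machine. Pushing gently with one fingertip, swing the hold-down arms that are still turned away round, the shorter or the longer way, until all four point straight in over the board, square to its edge. Pinch and lift nothing: the board stays in its pocket, the parts on it stay standing where they are, and the other things on the bench are left alone.

Things in the scene. Friction and masses are not known exactly. Their poses are not given: they have to be found in the camera images.
- pallet: The soldering pallet: black plate 196 mm (its x) by 260 mm (its y), fixed to the bench; its top face is 20 mm above the bench and flush with the board's top. Origin at the centre of its underside, z up, x away from the robot when not turned, y left. A stiffener along each short end stands 5 mm above the top face, the pivot screws of the four hold-down arms 21 mm (the highest points).
- armnearleft (a joint): Angle of the near left hold-down arm about its upright pivot at (x, y) = (-76, 55) mm in the pallet's frame; rad, counterclockwise from above. 0: points straight outward (the pallet's -x); +3.14 or -3.14: straight in over the board, square to its edge. Turns both ways, more than a full turn, against a steady friction of 0.06 N m (about 2 N at a fingertip), and stays where it is left.
- near_left_tip (a point): Middle of the rounded end of the near left hold-down arm, 46 mm from its pivot axis, 31 mm above the bench; x along the arm from pivot to tip, z up. The arm is an aluminium bar 12 mm wide, from 5 to 17 mm above the pallet's top face, with a round hub 20 mm across at its pivot and a rubber foot under its end, 2 mm clear of the board.
- armnearright (a joint): Angle of the near right hold-down arm about its upright pivot at (x, y) = (-76, -55) mm in the pallet's frame; rad, counterclockwise from above. 0: points straight outward (the pallet's -x); +3.14 or -3.14: straight in over the board, square to its edge. Turns both ways, more than a full turn, against a steady friction of 0.06 N m (about 2 N at a fingertip), and stays where it is left.
- near_right_tip (a point): Middle of the rounded end of the near right hold-down arm, 46 mm from its pivot axis, 31 mm above the bench; x along the arm from pivot to tip, z up. The arm is an aluminium bar 12 mm wide, from 5 to 17 mm above the pallet's top face, with a round hub 20 mm across at its pivot and a rubber foot under its end, 2 mm clear of the board.
- armfarleft (a joint): Angle of the far left hold-down arm about its upright pivot at (x, y) = (76, 55) mm in the pallet's frame; rad, counterclockwise from above. 0: points straight outward (the pallet's +x); +3.14 or -3.14: straight in over the board, square to its edge. Turns both ways, more than a full turn, against a steady friction of 0.06 N m (about 2 N at a fingertip), and stays where it is left.
- far_left_tip (a point): Middle of the rounded end of the far left hold-down arm, 46 mm from its pivot axis, 31 mm above the bench; x along the arm from pivot to tip, z up. The arm is an aluminium bar 12 mm wide, from 5 to 17 mm above the pallet's top face, with a round hub 20 mm across at its pivot and a rubber foot under its end, 2 mm clear of the board.
- armfarright (a joint): Angle of the far right hold-down arm about its upright pivot at (x, y) = (76, -55) mm in the pallet's frame; rad, counterclockwise from above. 0: points straight outward (the pallet's +x); +3.14 or -3.14: straight in over the board, square to its edge. Turns both ways, more than a full turn, against a steady friction of 0.06 N m (about 2 N at a fingertip), and stays where it is left.
- far_right_tip (a point): Middle of the rounded end of the far right hold-down arm, 46 mm from its pivot axis, 31 mm above the bench; x along the arm from pivot to tip, z up. The arm is an aluminium bar 12 mm wide, from 5 to 17 mm above the pallet's top face, with a round hub 20 mm across at its pivot and a rubber foot under its end, 2 mm clear of the board.
- board: Green circuit board, 100 mm (its x) by 160 mm (its y), 3.2 mm thick, lying loose in the pallet's pocket with 1.5 mm play, centred on the pallet, top flush with the pallet. Origin at the centre of its underside. Soldered parts up to 15 mm tall stand within 20 mm of its long centre line; the strips along its long edges, where the arms come in, are bare but for parts under 2 mm.
- capacitor: A dark round electrolytic capacitor, 18 mm across and 30 mm tall, standing loose (not yet soldered) on the middle strip of the board. Origin at the centre of its underside, z up. It tips over easily.
- transformer: A small transformer, about 26 x 34 mm and 28 mm tall, standing loose (not yet soldered) on the middle strip of the board. Origin at the centre of its underside, z up.
- spool: Bystander: a solder spool, 54 mm across, 40 mm tall, standing on its flange to the left of the pallet. Origin at the centre of its underside.
- tweezers: Bystander: dark steel tweezers 125 mm long, 7 mm high, lying to the right of the pallet. Origin under their middle.
- flux: Bystander: a small amber flux bottle, 30 mm across and 72 mm tall, to the right of the pallet. Origin at the centre of its underside.
- screwdriver: Bystander: a screwdriver 160 mm long lying beyond the pallet's far side. Origin on its underside.
- multimeter: Bystander: a hand multimeter, 185 x 88 x 48 mm, lying at the right. Origin at the centre of its underside.
- partstray: Bystander: a grey three-compartment parts tray, 80 x 130 x 30 mm, at the left. Origin at the centre of its underside.

How it is judged:
By the outcome, as a careful person would: the job done as asked, in the order asked, and still so for the second after the job is handed in, with the robot touching nothing.
It also fails if it takes over 58 s, if anything falls off the work surface, if the arm or the gripper's body presses on something with over 40 N, if the wrist force passes 120 N, or if a joint passes its speed limit or range.

## Working session

There is one attempt and no reset: what is moved stays moved. The work goes in short steps, Python scripts to look and compute and a tool call to move; the robot and the scene stay as the last step left them, time stands still between calls to the robot, and variables do not carry over. Pictures are saved under pics/ and viewed, at most 10 in all, crops included, and the job is handed in when it is done.

Besides the shell and the picture viewer there is one more tool, called after ">>>" in YAML: its name, and indented under it one key for each argument. step_arm: Moves the arm, as the interface text tells. Its arguments: {"type":"object","properties":{"moves":{"type":"array"},"grip":{"type":"number"}},"required":["moves"]}

```bash
mkdir -p pics; python3 - <<'E'
from cell import env, optics
import cv2
for n in ("top","scene"):
    c=optics.read_camera(n); cv2.imwrite(f"pics/{n}0.png",c["pixels"]); print(n,c["mtx"].round(1).tolist(),c["view"].round(3).tolist())
s=env.state();print(s["t"],s["eef_pos"],s["tcp_rot"],s["opening"],env.grip_depth)
E
```

```text
top [[500.4, 0.0, 286.8], [0.0, 500.4, 205.7], [0.0, 0.0, 1.0]] [[0.01, -1.0, -0.0, -10.744], [-0.989, -0.009, -0.146, 581.983], [0.146, 0.002, -0.989, 1611.047], [0.0, 0.0, 0.0, 1.0]]
scene [[505.8, 0.0, 279.9], [0.0, 505.8, 203.0], [0.0, 0.0, 1.0]] [[0.722, 0.692, 0.005, -429.035], [0.468, -0.483, -0.74, -236.513], [-0.51, 0.537, -0.673, 1662.572], [0.0, 0.0, 0.0, 1.0]]
0.1 [273.27520633 561.81784838 214.12227854] [-3.14057220e+00 -1.15768860e-04  2.68879132e+00] 0.9997942593283166 -18.8
```

View pics/top0.png

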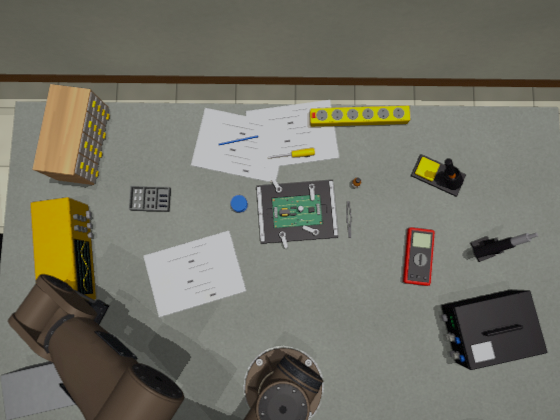

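View pics/scene0.png

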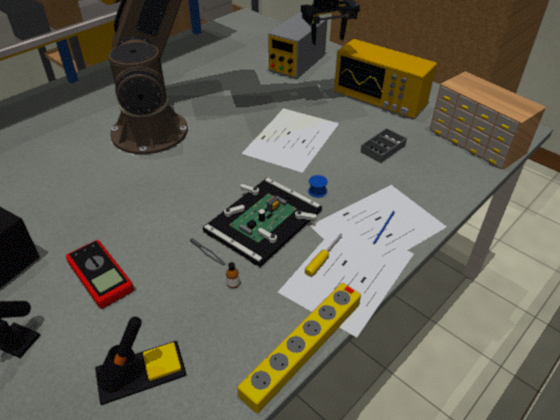

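The top view shows the pallet at about (298,212), with its arms near (278,187), (312,190), (284,240) and (310,230). I'll zoom in.

```bash
python3 - <<'E'
import cv2
a=cv2.imread("pics/top0.png")[170:256,246:346]; cv2.imwrite("pics/topz.png",cv2.resize(a,None,fx=7,fy=6.9,interpolation=cv2.INTER_CUBIC))
E
```

```text
(no output)
```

View pics/topz.png

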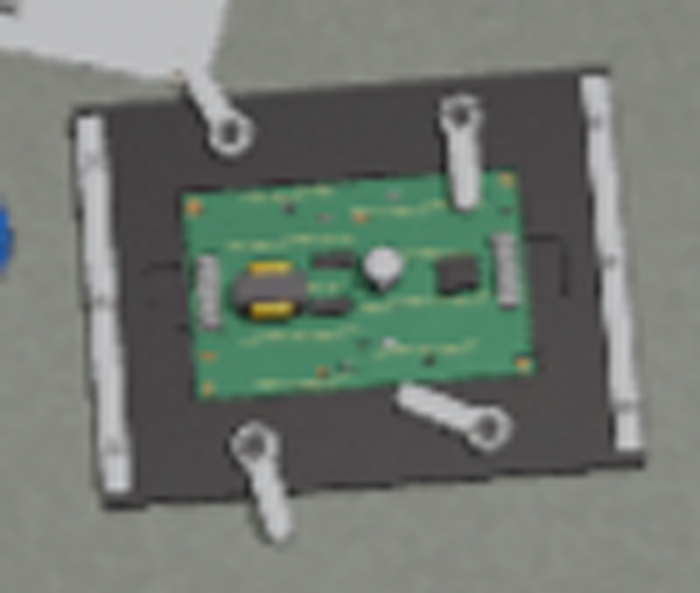

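The crop shows the far right arm already pointing in. Far left (hub 231,132, tip 190,78), near left (256,443 to 280,537) and near right (490,428 to 402,395) are turned away. Next I'll fit the pallet pose.

```bash
cat > h.py <<'E'
import numpy as np
from scipy.optimize import least_squares
PIV=dict(FL=(76,55),FR=(76,-55),NL=(-76,55),NR=(-76,-55))
COR=[(98,130),(98,-130),(-98,-130),(-98,130)]
def ray(c,u,z):
    R,t=c["view"][:3,:3],c["view"][:3,3]; d=R.T@np.linalg.solve(c["mtx"],[u[0],u[1],1]); o=-R.T@t
    return (o+d*(z-o[2])/d[2])[:2]
def fit(loc,w):
    loc,w=np.array(loc,float),np.array(w)
    f=lambda p:((loc@np.array([[np.cos(p[2]),np.sin(p[2])],[-np.sin(p[2]),np.cos(p[2])]])+p[:2])-w).ravel()
    r=least_squares(f,[*w.mean(0),0]); return r.x,r.fun.reshape(-1,2)
def loc2w(p,l):
    c,s=np.cos(p[2]),np.sin(p[2]); return np.array([[c,-s],[s,c]])@np.array(l)+p[:2]
def proj(c,P):
    q=c["mtx"]@(c["view"][:3,:3]@np.array(P)+c["view"][:3,3]); return q[:2]/q[2]
E
python3 - <<'E'
from h import *; from cell import optics,env
c=optics.read_camera("top"); px=lambda u:(u[0]/7+246,u[1]/6.9+170)
H=dict(FL=(231,132),FR=(460,115),NL=(256,443),NR=(490,428)); T=dict(FL=(190,78),FR=(467,203),NL=(280,537),NR=(402,393))
W={k:ray(c,px(v),39) for k,v in H.items()}
C=[ray(c,px(v),20) for v in [(75,108),(608,70),(645,465),(105,507)]]
for a in ([PIV[k] for k in H],[W[k] for k in H]),(COR,C),([PIV[k] for k in H]+COR,[W[k] for k in H]+C):
    p,r=fit(*a); print(p.round(3),r.round(1).tolist())
for k in T:
    d=ray(c,px(T[k]),37)-W[k]; a=np.arctan2(d[1],d[0])-p[2]; print(k,W[k].round(0),np.hypot(*d).round(1),"pallet-frame dir deg",np.degrees(a).round(0))
w=optics.read_camera("wrist"); R=w["view"][:3,:3];s=env.state()
from scipy.spatial.transform import Rotation as Ro
Rt=Ro.from_euler("xyz",s["tcp_rot"]).as_matrix(); print("cam in tool",(Rt.T@(-R.T@w["view"][:3,3]-s["eef_pos"])).round(1),(R@Rt).round(3).tolist(),w["mtx"].round(0).tolist())
print(Rt.round(3).tolist())
E
```

```text
[ 5.6738e+02 -4.0001e+01  8.8000e-02] [[0.1, 0.1], [0.5, -0.7], [-1.0, 0.2], [0.4, 0.4]]
[ 5.66401e+02 -3.99820e+01  8.70000e-02] [[0.0, 1.0], [1.2, -1.3], [-0.7, -1.5], [-0.6, 1.8]]
[ 5.6689e+02 -3.9991e+01  8.7000e-02] [[-0.3, 0.0], [-0.1, -0.7], [-1.5, 0.3], [-0.1, 0.5], [0.5, 1.1], [1.8, -1.3], [-0.1, -1.6], [-0.1, 1.8]]
FL [638.  21.] 33.3 pallet-frame dir deg 32.0
FR [647. -87.] 42.8 pallet-frame dir deg -180.0
NL [488.   8.] 45.9 pallet-frame dir deg -170.0
NR [ 496. -102.] 44.5 pallet-frame dir deg 63.0
cam in tool [  76.2    0.7 -170.5] [[-0.001, 1.0, 0.0], [-0.964, -0.001, -0.267], [-0.267, -0.001, 0.964]] [[332.0, 0.0, 289.0], [0.0, 332.0, 211.0], [0.0, 0.0, 1.0]]
[[-0.899, 0.437, -0.0], [0.437, 0.899, -0.001], [0.0, -0.001, -1.0]]
```

>>> step_arm:
  moves:
    - {"tx": -30, "ty": -22, "tz": 0, "roll": 0.06}
    - {"tx": -60, "ty": -44, "roll": 0.12}
    - {"tx": -90, "ty": -66, "roll": 0.18}
    - {"tx": -120, "ty": -88, "roll": 0.24}
    - {"tx": -150, "ty": -110, "roll": 0.3}
    - {"tx": -180, "ty": -132, "roll": 0.36}
    - {"tx": -210, "ty": -154, "roll": 0.42}
    - {"tx": -240, "ty": -176, "roll": 0.48}
    - {"tx": -270, "ty": -198, "roll": 0.54}
    - {"tx": -300, "ty": -220, "roll": 0.6}
    - {"tx": -320, "ty": -234, "roll": 0.65}
    - {"tx": -330, "ty": -241, "roll": 0.68}
  grip: 0

```text
validation failed for argument at $.mo...
```

>>> step_arm:
  moves:
    - {"tx": -30, "ty": -22, "tz": 0, "roll": 0.06}
    - {"tx": -60, "ty": -44, "tz": 0, "roll": 0.12}
    - {"tx": -90, "ty": -66, "tz": 0, "roll": 0.18}
    - {"tx": -120, "ty": -88, "tz": 0, "roll": 0.24}
    - {"tx": -150, "ty": -110, "tz": 0, "roll": 0.3}
    - {"tx": -180, "ty": -132, "tz": 0, "roll": 0.36}
    - {"tx": -210, "ty": -154, "tz": 0, "roll": 0.42}
    - {"tx": -240, "ty": -176, "tz": 0, "roll": 0.48}
    - {"tx": -270, "ty": -198, "tz": 0, "roll": 0.54}
    - {"tx": -300, "ty": -220, "tz": 0, "roll": 0.6}
    - {"tx": -320, "ty": -234, "tz": 0, "roll": 0.65}
    - {"tx": -330, "ty": -241, "tz": 0, "roll": 0.68}
  grip: 0

```text
t: 1.2
eef_pos: [465.9, 198.6, 214.6]
tcp_rot: [3.141, 0.0, 2.004]
ft_force: [-0.3, 0.8, 0.1]
opening: 0.213
grip_force: 0.0
```

>>> step_arm:
  moves:
    - {"tx": -30, "ty": 2, "tz": 0, "roll": 0.06}
    - {"tx": -60, "ty": 4, "tz": 0, "roll": 0.12}
    - {"tx": -90, "ty": 6, "tz": 0, "roll": 0.18}
    - {"tx": -120, "ty": 8, "tz": 0, "roll": 0.24}
    - {"tx": -150, "ty": 9, "tz": 0, "roll": 0.3}
    - {"tx": -180, "ty": 11, "tz": 0, "roll": 0.34}
    - {"tx": -202.5, "ty": 12, "tz": 0, "roll": 0.346}
    - {"tx": -202.5, "ty": 12, "tz": 0, "roll": 0.346}
    - {"tx": -202.5, "ty": 12, "tz": 0, "roll": 0.346}
    - {"tx": -202.5, "ty": 12, "tz": 0, "roll": 0.346}

```text
t: 2.03
eef_pos: [561.0, 23.5, 214.4]
tcp_rot: [-3.141, -0.0, 1.663]
ft_force: [0.3, 1.0, -0.0]
opening: 0.002
grip_force: 0.0
```

```bash
python3 - <<'E'
from cell import env, optics
import cv2,pickle
c=optics.read_camera("wrist"); s=env.state(); pickle.dump((c,s),open("w1.pkl","wb"))
cv2.imwrite("pics/w1.png",cv2.resize(c["pixels"],(800,600),interpolation=cv2.INTER_CUBIC)); print(s["t"],s["eef_pos"],s["tcp_rot"],s["joints"],s["opening"])
E
```

```text
2.0833 [560.9690095   23.74564722 214.55455709] [-3.14115086e+00 -3.52699089e-04  1.66397976e+00] [-7.54702818e-02  4.01015258e-01  1.71660535e+00  3.20137156e-04
  1.02446679e+00 -1.68820190e-01] 0.0013592992495279797
```

View pics/w1.png

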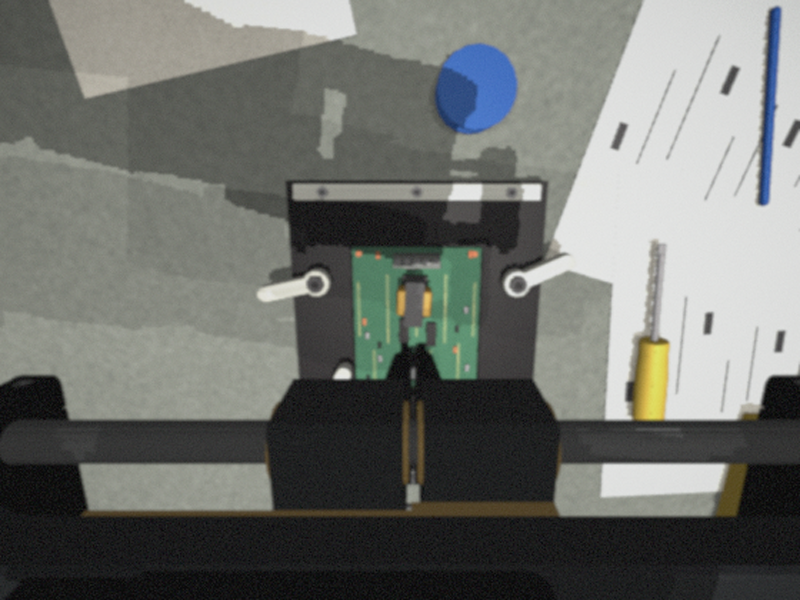

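The wrist view shows the left half: near left hub (315,283), tip (262,295); far left hub (518,284), tip (570,262); stiffener corners (287,182) and (547,182); closed fingertips near (413,365).

```bash
python3 - <<'E'
from h import *; import pickle
c,s=pickle.load(open("w1.pkl","rb")); f=lambda u:(np.array(u)+.5)*.7-.5
H={"FL":ray(c,f((518,284)),40),"NL":ray(c,f((315,283)),40)}
C=[ray(c,f((547,182)),24),ray(c,f((287,182)),24)]
p,r=fit([PIV["FL"],PIV["NL"],COR[0],COR[3]],[H["FL"],H["NL"]]+C); print(p.round(3),r.round(1).tolist())
p2,r=fit([PIV["FL"],PIV["NL"]],[H["FL"],H["NL"]]); print(p2.round(3),r.round(1).tolist())
for k,t in dict(FL=(571,262),NL=(261,296)).items():
    d=ray(c,f(t),37)-H[k]; print(k,H[k].round(1),np.hypot(*d).round(1),np.degrees(np.arctan2(d[1],d[0])-p[2]).round(1))
# heights from top+wrist triangulation of hubs
from cell import optics
import cv2
t=optics.read_camera("top")
for k,(u,v) in dict(FL=((231,132),(518,284)),NL=((256,443),(315,283))).items():
    P=[q["mtx"]@q["view"][:3] for q in (t,c)]
    X=cv2.triangulatePoints(P[0],P[1],np.array([u[0]/7+246,u[1]/6.9+170]),f(v)); print(k,(X[:3]/X[3]).ravel().round(1))
E
```

```text
[ 5.6849e+02 -3.7672e+01  8.9000e-02] [[0.3, -0.7], [0.0, -1.1], [1.9, 0.9], [-2.1, 0.9]]
[ 5.68198e+02 -3.67930e+01  8.70000e-02] [[0.2, 0.0], [-0.2, -0.0]]
FL [639.   24.6] 42.3 22.5
NL [487.9  11.4] 43.6 -165.5
FL [640.6  21.8  28.4]
NL [487.8   8.5  33.6]
```

```bash
cat > plan.py <<'E'
from h import *; from cell import env
P=np.array([567.7,-38.5,0.088]); HX,HY=12,10
def centre(k,th,side,r=30,gap=0):   # side=+1: finger on the ccw side (pushes cw)
    d=np.array([np.cos(th),np.sin(th)]); n=side*np.array([-d[1],d[0]])
    return np.array(PIV[k])+r*d+(6+gap+HX*abs(n[0])+HY*abs(n[1]))*n
def tool(locs):
    s=env.state(); y=s["tcp_rot"][2]; x0=np.array(s["eef_pos"][:2]); ex,ey=np.array([np.cos(y),np.sin(y)]),np.array([np.sin(y),-np.cos(y)])
    print("t",round(s["t"],2),"z",s["eef_pos"][2].round(1),"yaw err",round(y-np.pi/2-P[2],4))
    for l in locs:
        D=loc2w(P,l)-x0; print(np.round(l,1),"tx %.1f ty %.1f"%(D@ex,D@ey))
E
python3 - <<'E'
from plan import *
r=np.radians
tool([centre("NR",r(63),1,gap=8)]+[centre("NR",r(a),1) for a in range(63,-1,-7)])
E
```

```text
t 2.13 z 214.7 yaw err 0.0054
[-88.4 -15. ] tx -77.2 ty -87.7
[-81.3 -18.6] tx -80.8 ty -80.5
[-77.1 -18.1] tx -80.3 ty -76.3
[-72.6 -18.2] tx -80.4 ty -71.9
[-68.1 -19. ] tx -81.3 ty -67.3
[-63.5 -20.5] tx -82.8 ty -62.8
[-59.1 -22.8] tx -85.2 ty -58.4
[-55.  -25.9] tx -88.3 ty -54.3
[-51.4 -29.7] tx -92.1 ty -50.7
[-48.3 -34.1] tx -96.5 ty -47.7
[-46. -39.] tx -101.4 ty -45.4
```

>>> step_arm:
  moves:
    - {"tx": -25, "ty": -29, "tz": 0, "roll": 0.005}
    - {"tx": -50, "ty": -58, "tz": 0, "roll": 0.005}
    - {"tx": -77, "ty": -88, "tz": 0, "roll": 0.005}
    - {"tx": -77, "ty": -88, "tz": 35, "roll": 0.005}
    - {"tx": -77, "ty": -88, "tz": 70, "roll": 0.005}
    - {"tx": -77, "ty": -88, "tz": 105, "roll": 0.005}
    - {"tx": -77, "ty": -88, "tz": 135, "roll": 0.005}
    - {"tx": -77, "ty": -88, "tz": 160, "roll": 0.005}
    - {"tx": -77, "ty": -88, "tz": 175, "roll": 0.005}
    - {"tx": -77, "ty": -88, "tz": 184, "roll": 0.005}
    - {"tx": -77, "ty": -88, "tz": 187, "roll": 0.005}
    - {"tx": -77, "ty": -88, "tz": 187, "roll": 0.005}

```text
t: 3.13
eef_pos: [480.9, -61.6, 27.6]
tcp_rot: [-3.141, -0.0, 1.659]
ft_force: [-0.3, -0.3, 0.1]
opening: 0.006
grip_force: 0.0
```

```bash
python3 - <<'E'
from plan import *
r=np.radians
tool([centre("NR",r(a),1) for a in range(63,-1,-7)])
E
```

```text
t 3.13 z 27.6 yaw err -0.0002
[-81.3 -18.6] tx -3.2 ty 7.2
[-77.1 -18.1] tx -2.7 ty 11.4
[-72.6 -18.2] tx -2.8 ty 15.8
[-68.1 -19. ] tx -3.6 ty 20.4
[-63.5 -20.5] tx -5.1 ty 24.9
[-59.1 -22.8] tx -7.5 ty 29.3
[-55.  -25.9] tx -10.5 ty 33.4
[-51.4 -29.7] tx -14.3 ty 37.1
[-48.3 -34.1] tx -18.7 ty 40.1
[-46. -39.] tx -23.6 ty 42.5
```

>>> step_arm:
  moves:
    - {"tx": -3, "ty": 7, "tz": 0, "roll": 0}
    - {"tx": -3, "ty": 11, "tz": 0, "roll": 0}
    - {"tx": -3, "ty": 16, "tz": 0, "roll": 0}
    - {"tx": -4, "ty": 20, "tz": 0, "roll": 0}
    - {"tx": -5, "ty": 25, "tz": 0, "roll": 0}
    - {"tx": -7.5, "ty": 29, "tz": 0, "roll": 0}
    - {"tx": -10.5, "ty": 33, "tz": 0, "roll": 0}
    - {"tx": -14, "ty": 37, "tz": 0, "roll": 0}
    - {"tx": -18, "ty": 40, "tz": 0, "roll": 0}
    - {"tx": -20, "ty": 42, "tz": 0, "roll": 0}
    - {"tx": -20, "ty": 42, "tz": 0, "roll": 0}
    - {"tx": -20, "ty": 42, "tz": 0, "roll": 0}

```text
t: 4.13
eef_pos: [525.0, -78.7, 27.7]
tcp_rot: [3.141, 0.0, 1.658]
ft_force: [-0.1, -0.7, -0.1]
opening: 0.005
grip_force: 0.0
```

```bash
python3 - <<'E'
from cell import env, optics
import cv2
from plan import *
tool([(-46,-39)])
c=optics.read_camera("wrist"); a=c["pixels"]
b=optics.read_camera("top")["pixels"][170:256,240:350]
o=np.zeros((600,800,3),np.uint8); x=cv2.resize(a,(400,300)); o[:300,:400]=x; y=cv2.resize(optics.read_camera("scene")["pixels"][170:270,190:330],(400,286),interpolation=3); o[:286,400:]=y
z=cv2.resize(b,(384,300),interpolation=3); o[300:,:384]=z
cv2.imwrite("pics/m1.png",o)
E
```

```text
t 4.13 z 27.7 yaw err -0.0013
[-46 -39] tx -2.7 ty 0.1
```

View pics/m1.png

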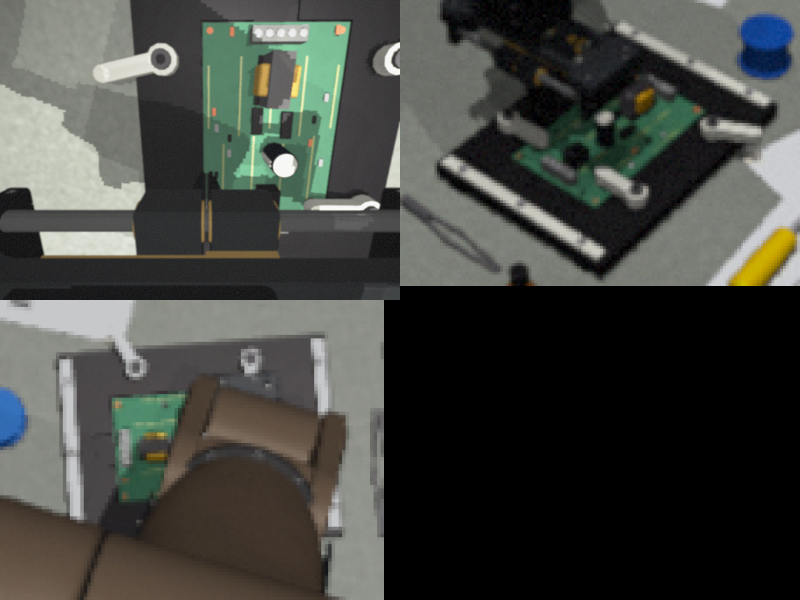

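The mosaic shows the near right arm nearly square, the loose parts standing and the finger beside the arm. I'll finish that push.

>>> step_arm:
  moves:
    - {"tx": -1, "ty": 0, "tz": 0, "roll": 0}
    - {"tx": -2, "ty": 0, "tz": 0, "roll": 0}
    - {"tx": -2.5, "ty": 0, "tz": 0, "roll": 0}
    - {"tx": -2.5, "ty": 0, "tz": 0, "roll": 0}

```text
t: 4.62
eef_pos: [525.0, -80.8, 27.7]
tcp_rot: [3.141, -0.0, 1.658]
ft_force: [1.7, 2.8, 0.5]
opening: 0.005
grip_force: 1.1
```

>>> step_arm:
  moves:
    - {"tx": 4, "ty": 0, "tz": 0, "roll": 0}
    - {"tx": 8, "ty": 0, "tz": -10, "roll": 0}
    - {"tx": 8, "ty": 0, "tz": -45, "roll": 0}
    - {"tx": 8, "ty": 0, "tz": -80, "roll": 0}
    - {"tx": 8, "ty": 0, "tz": -120, "roll": 0}
    - {"tx": -20, "ty": 30, "tz": -150, "roll": 0}
    - {"tx": -50, "ty": 42, "tz": -185, "roll": 0}
    - {"tx": -80, "ty": 42, "tz": -187, "roll": 0}
    - {"tx": -95, "ty": 42, "tz": -187, "roll": 0}
    - {"tx": -95, "ty": 42, "tz": -187, "roll": 0}
    - {"tx": -95, "ty": 42, "tz": -187, "roll": 0}

```text
t: 5.53
eef_pos: [573.9, -171.8, 214.2]
tcp_rot: [-3.14, -0.001, 1.656]
ft_force: [-0.7, 0.5, -0.3]
opening: 0.008
grip_force: 0.0
```

```bash
python3 - <<'E'
from cell import env, optics
import cv2,pickle
c=optics.read_camera("wrist"); s=env.state(); pickle.dump((c,s),open("w2.pkl","wb"))
cv2.imwrite("pics/w2.png",cv2.resize(c["pixels"][60:360,80:480],(800,600),interpolation=cv2.INTER_CUBIC)); print(s["t"],s["eef_pos"],s["tcp_rot"])
E
```

```text
5.5833 [ 573.90041984 -171.02456379  213.99611022] [-3.13995875e+00 -1.15837651e-03  1.65726651e+00]
```

View pics/w2.png

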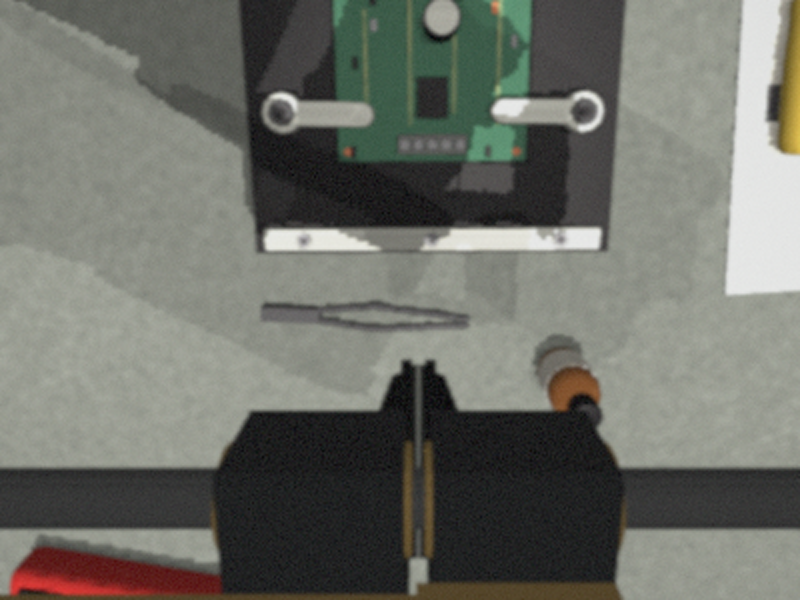

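The right half is clear: near right arm from hub (280,112) to tip (370,114), far right from (586,110) to (497,110), both about square. I'll measure the exact angles by segmenting the bars on the plane z=37.

```bash
cat > meas.py <<'E'
from plan import *; import cv2
def rect(c,z=37,s=4,P=P):   # rectify to pallet frame: u=s*(x+110), v=s*(110+... -y)
    src=[(-120,-150),(120,-150),(120,150),(-120,150)]
    img=np.float32([proj(c,[*loc2w(P,l),z]) for l in src]); dst=np.float32([(s*(x+120),s*(150-y)) for x,y in src])
    return cv2.warpPerspective(c["pixels"],cv2.getPerspectiveTransform(img,dst),(240*s,300*s),flags=3)
def bar(im,k,sgn,s=4):
    x,y=PIV[k]; xs=np.sort([x+sgn*16,x+sgn*38]); y0=y+14
    w=im[int(s*(150-y0)):int(s*(150-y+14)),int(s*(xs[0]+120)):int(s*(xs[1]+120))].astype(float)
    sat=w.max(2)-w.min(2); g=w.min(2)-sat; 
    g=cv2.GaussianBlur(g,(5,5),0); X,Y=[],[]
    for j in range(g.shape[1]):
        col=g[:,j]; t=(col.max()+np.median(col))/2; i=np.where(col>t)[0]
        X.append(xs[0]+j/s); Y.append(y0-(i.min()+i.max())/2/s)
    m=np.polyfit(X,Y,1); m=np.polyfit(*(lambda q:(np.array(X)[q],np.array(Y)[q]))(abs(np.polyval(m,X)-Y)<1),1)
    return round(float(np.degrees(np.arctan(m[0]))),2), round(float(np.polyval(m,x)),1), round(float(np.polyval(m,x+sgn*40)),1)
E
python3 - <<'E'
from meas import *; import pickle
c,s=pickle.load(open("w2.pkl","rb")); im=rect(c)
print("NR",bar(im,"NR",1),"FR",bar(im,"FR",-1))
f=lambda u:(np.array(u)/2+(80,60))
h=[ray(c,f(u),40) for u in ((281,111),(586,110))]; print(np.round(h,1),[loc2w(P,PIV[k]).round(1) for k in("NR","FR")], "yaw from hubs",np.arctan2(*(h[1]-h[0])[::-1]))
e=[ray(c,f(u),25) for u in ((264,249),(606,248))]; print("yaw stiffener",np.arctan2(*(e[1]-e[0])[::-1]))
E
```

```text
NR (-1.03, -54.3, -55.0) FR (-3.6, -55.0, -52.5)
[[498.3 -98.5]
 [649.9 -85.2]] [array([ 496.8, -100. ]), array([648.2, -86.6])] yaw from hubs 0.08739678156976216
yaw stiffener 0.08758519619627425
```

Hubs agree within 2 mm and both right arms are square within about 1°. Next is the near left arm, pushed counterclockwise.

```bash
sed -i 's/567.7,-38.5,0.088/568.4,-37.7,0.0875/' plan.py; python3 - <<'E'
from plan import *
r=np.radians
tool([centre("NL",r(192),-1,gap=10)]+[centre("NL",r(a),-1) for a in range(192,361,8)])
E
```

```text
t 5.58 z 214.0 yaw err -0.001
[-111.2   76.4] tx 209.6 ty -105.3
[-109.1   66.6] tx 199.8 ty -103.2
[-110.9   63.1] tx 196.3 ty -104.9
[-112.1   59. ] tx 192.2 ty -106.1
[-112.7   54.5] tx 187.7 ty -106.7
[-112.5   49.6] tx 182.8 ty -106.6
[-111.5   44.7] tx 177.9 ty -105.5
[-109.5   39.7] tx 172.9 ty -103.5
[-106.6   35. ] tx 168.2 ty -100.6
[-102.7   30.7] tx 163.9 ty -96.7
[-98.   27.1] tx 160.3 ty -92.0
[-93.3  24.4] tx 157.6 ty -87.3
[-90.   22.1] tx 155.3 ty -84.0
[-86.2  20.1] tx 153.3 ty -80.2
[-81.9  18.8] tx 152.0 ty -75.9
[-77.1  18.1] tx 151.3 ty -71.1
[-72.   18.2] tx 151.5 ty -66.0
[-66.8  19.3] tx 152.6 ty -60.7
[-61.6  21.4] tx 154.7 ty -55.6
[-56.7  24.5] tx 157.8 ty -50.7
[-52.4  28.5] tx 161.8 ty -46.4
[-48.7  33.4] tx 166.7 ty -42.7
[-46.  39.] tx 172.3 ty -40.0
```

>>> step_arm:
  moves:
    - {"tx": 30, "ty": -15, "tz": 0, "roll": 0}
    - {"tx": 65, "ty": -32, "tz": 0, "roll": 0}
    - {"tx": 100, "ty": -50, "tz": 0, "roll": 0}
    - {"tx": 135, "ty": -68, "tz": 0, "roll": 0}
    - {"tx": 170, "ty": -85, "tz": 0, "roll": 0}
    - {"tx": 200, "ty": -100, "tz": 0, "roll": 0}
    - {"tx": 210, "ty": -105, "tz": 20, "roll": 0}
    - {"tx": 210, "ty": -105, "tz": 55, "roll": 0}
    - {"tx": 210, "ty": -105, "tz": 90, "roll": 0}
    - {"tx": 210, "ty": -105, "tz": 125, "roll": 0}
    - {"tx": 210, "ty": -105, "tz": 150, "roll": 0}
    - {"tx": 210, "ty": -105, "tz": 165, "roll": 0}

```text
t: 6.58
eef_pos: [449.7, 29.5, 47.1]
tcp_rot: [-3.137, -0.001, 1.659]
ft_force: [0.4, 0.6, 0.4]
opening: 0.005
grip_force: 0.0
```

>>> step_arm:
  moves:
    - {"tx": 0, "ty": 0, "tz": 12, "roll": 0}
    - {"tx": 0, "ty": 0, "tz": 20, "roll": 0}
    - {"tx": 0, "ty": 0, "tz": 21.5, "roll": 0}
    - {"tx": 0, "ty": 0, "tz": 21.5, "roll": 0}
    - {"tx": 0, "ty": 0, "tz": 21.5, "roll": 0}

```text
t: 7.0
eef_pos: [452.0, 28.6, 28.7]
tcp_rot: [3.141, -0.0, 1.658]
ft_force: [0.5, -0.5, -0.1]
opening: 0.006
grip_force: 0.0
```

```bash
python3 - <<'E'
from plan import *
r=np.radians
tool([centre("NL",r(a),-1) for a in range(192,361,8)])
E
```

```text
t 7.0 z 28.7 yaw err -0.0001
[-109.1   66.6] tx -9.5 ty 1.0
[-110.9   63.1] tx -13.1 ty -0.7
[-112.1   59. ] tx -17.2 ty -1.9
[-112.7   54.5] tx -21.7 ty -2.5
[-112.5   49.6] tx -26.5 ty -2.3
[-111.5   44.7] tx -31.5 ty -1.3
[-109.5   39.7] tx -36.5 ty 0.7
[-106.6   35. ] tx -41.2 ty 3.6
[-102.7   30.7] tx -45.4 ty 7.5
[-98.   27.1] tx -49.0 ty 12.2
[-93.3  24.4] tx -51.8 ty 16.9
[-90.   22.1] tx -54.1 ty 20.1
[-86.2  20.1] tx -56.0 ty 24.0
[-81.9  18.8] tx -57.4 ty 28.3
[-77.1  18.1] tx -58.1 ty 33.1
[-72.   18.2] tx -57.9 ty 38.2
[-66.8  19.3] tx -56.8 ty 43.4
[-61.6  21.4] tx -54.7 ty 48.6
[-56.7  24.5] tx -51.7 ty 53.5
[-52.4  28.5] tx -47.6 ty 57.8
[-48.7  33.4] tx -42.8 ty 61.5
[-46.  39.] tx -37.2 ty 64.2
```

>>> step_arm:
  moves:
    - {"tx": -5, "ty": 1, "tz": 1, "roll": 0}
    - {"tx": -9.5, "ty": 1, "tz": 1, "roll": 0}
    - {"tx": -13, "ty": -0.5, "tz": 1, "roll": 0}
    - {"tx": -17, "ty": -2, "tz": 1, "roll": 0}
    - {"tx": -21.5, "ty": -2.5, "tz": 1, "roll": 0}
    - {"tx": -26.5, "ty": -2.5, "tz": 1, "roll": 0}
    - {"tx": -31.5, "ty": -1.5, "tz": 1, "roll": 0}
    - {"tx": -36.5, "ty": 0.5, "tz": 1, "roll": 0}
    - {"tx": -41, "ty": 3.5, "tz": 1, "roll": 0}
    - {"tx": -45.5, "ty": 7.5, "tz": 1, "roll": 0}
    - {"tx": -49, "ty": 12, "tz": 1, "roll": 0}
    - {"tx": -49, "ty": 12, "tz": 1, "roll": 0}

```text
t: 8.0
eef_pos: [469.3, -20.3, 27.1]
tcp_rot: [3.141, 0.0, 1.657]
ft_force: [-0.1, -0.6, 0.7]
opening: 0.006
grip_force: 0.4
```

>>> step_arm:
  moves:
    - {"tx": -3, "ty": 5, "tz": 0, "roll": 0}
    - {"tx": -5, "ty": 8, "tz": 0, "roll": 0}
    - {"tx": -7, "ty": 12, "tz": 0, "roll": 0}
    - {"tx": -8.5, "ty": 16, "tz": 0, "roll": 0}
    - {"tx": -9, "ty": 21, "tz": 0, "roll": 0}
    - {"tx": -9, "ty": 26, "tz": 0, "roll": 0}
    - {"tx": -8, "ty": 31, "tz": 0, "roll": 0}
    - {"tx": -6, "ty": 36.5, "tz": 0, "roll": 0}
    - {"tx": -3, "ty": 41.5, "tz": 0, "roll": 0}
    - {"tx": 1.5, "ty": 46, "tz": 0, "roll": 0}
    - {"tx": 6, "ty": 49.5, "tz": 0, "roll": 0}
    - {"tx": 6, "ty": 49.5, "tz": 0, "roll": 0}

```text
t: 9.0
eef_pos: [518.0, -8.4, 27.1]
tcp_rot: [3.14, 0.0, 1.658]
ft_force: [0.4, 0.7, 0.4]
opening: 0.005
grip_force: 0.0
```

```bash
python3 - <<'E'
from plan import *
tool([(-48,36),(-46,39)])
E
```

```text
t 9.0 z 27.1 yaw err 0.0002
[-48  36] tx 2.4 ty -0.3
[-46  39] tx 5.4 ty 1.7
```

>>> step_arm:
  moves:
    - {"tx": 1.5, "ty": 1, "tz": 0, "roll": 0}
    - {"tx": 3, "ty": 1.5, "tz": 0, "roll": 0}
    - {"tx": 4.5, "ty": 1.5, "tz": 0, "roll": 0}
    - {"tx": 5.4, "ty": 1.5, "tz": 0, "roll": 0}
    - {"tx": 5.4, "ty": 1.5, "tz": 0, "roll": 0}

```text
t: 9.42
eef_pos: [518.4, -3.7, 27.2]
tcp_rot: [3.14, 0.0, 1.658]
ft_force: [1.0, -1.5, -0.8]
opening: 0.003
grip_force: 0.9
```

>>> step_arm:
  moves:
    - {"tx": -5, "ty": 0, "tz": 0, "roll": 0}
    - {"tx": -8, "ty": 0, "tz": -10, "roll": 0}
    - {"tx": -8, "ty": 0, "tz": -45, "roll": 0}
    - {"tx": -8, "ty": 0, "tz": -80, "roll": 0}
    - {"tx": -8, "ty": 0, "tz": -115, "roll": 0}
    - {"tx": -10, "ty": 15, "tz": -150, "roll": 0}
    - {"tx": -20, "ty": 30, "tz": -185, "roll": 0}
    - {"tx": -25, "ty": 40, "tz": -187, "roll": 0}
    - {"tx": -25, "ty": 40, "tz": -187, "roll": 0}
    - {"tx": -25, "ty": 40, "tz": -187, "roll": 0}

```text
t: 10.25
eef_pos: [559.3, -25.4, 214.2]
tcp_rot: [-3.141, -0.0, 1.657]
ft_force: [-0.4, 0.2, -0.9]
opening: 0.003
grip_force: 0.0
```

```bash
python3 - <<'E'
from cell import optics,env
from meas import *; import pickle
c=optics.read_camera("wrist"); s=env.state(); pickle.dump((c,s),open("w3.pkl","wb"))
cv2.imwrite("pics/w3.png",cv2.resize(c["pixels"][60:360,80:480],(800,600),interpolation=cv2.INTER_CUBIC))
im=rect(c,P=P); print("NL",bar(im,"NL",1))
r=np.radians
tool([centre("FL",r(25),-1,gap=10)]+[centre("FL",r(a),-1) for a in range(20,181,8)])
E
```

```text
NL (4.96, 55.2, 58.6)
t 10.3 z 213.5 yaw err -0.0009
[115.9  40.4] tx 27.1 ty 124.3
[110.9  46.9] tx 33.7 ty 119.3
[112.1  51. ] tx 37.8 ty 120.5
[112.7  55.5] tx 42.3 ty 121.1
[112.5  60.4] tx 47.1 ty 120.9
[111.5  65.3] tx 52.1 ty 119.9
[109.5  70.3] tx 57.1 ty 117.9
[106.6  75. ] tx 61.8 ty 115.0
[102.7  79.3] tx 66.0 ty 111.1
[98.  82.9] tx 69.6 ty 106.4
[93.3 85.6] tx 72.4 ty 101.7
[90.  87.9] tx 74.7 ty 98.4
[86.2 89.9] tx 76.6 ty 94.6
[81.9 91.2] tx 78.0 ty 90.2
[77.1 91.9] tx 78.7 ty 85.5
[72.  91.8] tx 78.5 ty 80.4
[66.8 90.7] tx 77.4 ty 75.1
[61.6 88.6] tx 75.3 ty 70.0
[56.7 85.5] tx 72.2 ty 65.1
[52.4 81.5] tx 68.2 ty 60.8
[48.7 76.6] tx 63.3 ty 57.1
[46. 71.] tx 57.7 ty 54.4
```

View pics/w3.png

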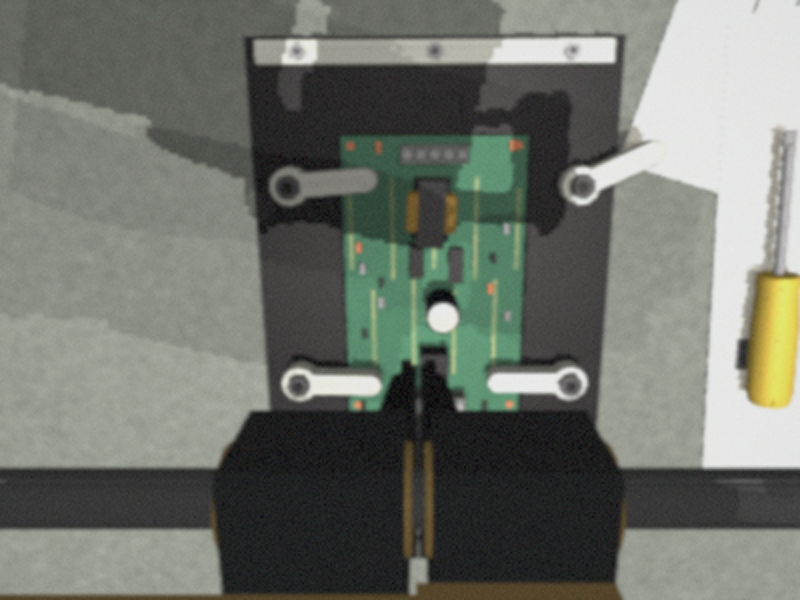

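The view shows near left (286,187)→(373,180), about 4.6° past square; near right and far right are flat, and the capacitor and transformer are still standing. I'll swing far left next, then correct near left from the other side.

>>> step_arm:
  moves:
    - {"tx": 7, "ty": 30, "tz": 0, "roll": 0}
    - {"tx": 14, "ty": 65, "tz": 0, "roll": 0}
    - {"tx": 22, "ty": 100, "tz": 0, "roll": 0}
    - {"tx": 27, "ty": 124, "tz": 5, "roll": 0}
    - {"tx": 27, "ty": 124, "tz": 40, "roll": 0}
    - {"tx": 27, "ty": 124, "tz": 75, "roll": 0}
    - {"tx": 27, "ty": 124, "tz": 110, "roll": 0}
    - {"tx": 27, "ty": 124, "tz": 145, "roll": 0}
    - {"tx": 27, "ty": 124, "tz": 170, "roll": 0}
    - {"tx": 27, "ty": 124, "tz": 183, "roll": 0}
    - {"tx": 27, "ty": 124, "tz": 187, "roll": 0}
    - {"tx": 27, "ty": 124, "tz": 187, "roll": 0}

```text
t: 11.3
eef_pos: [680.6, 12.6, 26.4]
tcp_rot: [-3.14, -0.0, 1.658]
ft_force: [0.1, 0.4, 0.3]
opening: 0.005
grip_force: 0.0
```

>>> step_arm:
  moves:
    - {"tx": 4, "ty": -3, "tz": 0, "roll": 0}
    - {"tx": 10, "ty": -4, "tz": 0, "roll": 0}
    - {"tx": 15, "ty": -3, "tz": 0, "roll": 0}
    - {"tx": 20, "ty": -3.5, "tz": 0, "roll": 0}
    - {"tx": 25, "ty": -4.5, "tz": 0, "roll": 0}
    - {"tx": 30, "ty": -6.5, "tz": 0, "roll": 0}
    - {"tx": 34.5, "ty": -9, "tz": 0, "roll": 0}
    - {"tx": 39, "ty": -13, "tz": 0, "roll": 0}
    - {"tx": 42.5, "ty": -18, "tz": 0, "roll": 0}
    - {"tx": 45.5, "ty": -22.5, "tz": 0, "roll": 0}
    - {"tx": 47.5, "ty": -26, "tz": 0, "roll": 0}
    - {"tx": 49.5, "ty": -29.5, "tz": 0, "roll": 0}

```text
t: 12.3
eef_pos: [647.3, 59.4, 27.3]
tcp_rot: [3.141, 0.0, 1.658]
ft_force: [2.6, -1.6, 2.5]
opening: 0.001
grip_force: 1.5
```

```bash
python3 - <<'E'
from plan import *
r=np.radians
tool([centre("FL",r(a),-1) for a in range(116,181,8)])
E
```

```text
t 12.3 z 27.3 yaw err -0.0004
[81.9 91.2] tx 1.4 ty -5.2
[77.1 91.9] tx 2.1 ty -10.0
[72.  91.8] tx 1.9 ty -15.1
[66.8 90.7] tx 0.8 ty -20.3
[61.6 88.6] tx -1.3 ty -25.5
[56.7 85.5] tx -4.4 ty -30.3
[52.4 81.5] tx -8.4 ty -34.7
[48.7 76.6] tx -13.3 ty -38.3
[46. 71.] tx -18.8 ty -41.1
```

>>> step_arm:
  moves:
    - {"tx": 1, "ty": -5, "tz": 0, "roll": 0}
    - {"tx": 1.5, "ty": -10, "tz": 0, "roll": 0}
    - {"tx": 1.5, "ty": -15, "tz": 0, "roll": 0}
    - {"tx": 0.5, "ty": -20, "tz": 0, "roll": 0}
    - {"tx": -1.5, "ty": -25, "tz": 0, "roll": 0}
    - {"tx": -4.5, "ty": -30, "tz": 0, "roll": 0}
    - {"tx": -8.5, "ty": -34.5, "tz": 0, "roll": 0}
    - {"tx": -13, "ty": -38, "tz": 0, "roll": 0}
    - {"tx": -15.5, "ty": -40, "tz": 0, "roll": 0}
    - {"tx": -17, "ty": -41, "tz": 0, "roll": 0}
    - {"tx": -17, "ty": -41, "tz": 0, "roll": 0}
    - {"tx": -17, "ty": -41, "tz": 0, "roll": 0}

```text
t: 13.3
eef_pos: [607.9, 38.5, 27.0]
tcp_rot: [-3.141, -0.0, 1.658]
ft_force: [0.6, 0.0, -0.2]
opening: 0.002
grip_force: 0.0
```

>>> step_arm:
  moves:
    - {"tx": 6, "ty": 0, "tz": 0, "roll": 0}
    - {"tx": 12, "ty": 0, "tz": 0, "roll": 0}
    - {"tx": 12, "ty": -5, "tz": -30, "roll": 0}
    - {"tx": 12, "ty": -35, "tz": -40, "roll": 0}
    - {"tx": 12, "ty": -70, "tz": -40, "roll": 0}
    - {"tx": 12, "ty": -90, "tz": -35, "roll": 0}
    - {"tx": 12, "ty": -90, "tz": -10, "roll": 0}
    - {"tx": 12, "ty": -90, "tz": 0, "roll": 0}
    - {"tx": 12, "ty": -90, "tz": 0, "roll": 0}
    - {"tx": 12, "ty": -90, "tz": 0, "roll": 0}

```text
t: 14.13
eef_pos: [517.8, 43.2, 26.8]
tcp_rot: [-3.141, -0.0, 1.658]
ft_force: [0.6, -0.4, 0.4]
opening: 0.004
grip_force: 0.0
```

```bash
python3 - <<'E'
from plan import *
tool([(-46,74),(-46,72)])
E
```

```text
t 14.13 z 26.8 yaw err -0.0002
[-46  74] tx -11.0 ty -2.7
[-46  72] tx -13.0 ty -2.7
```

>>> step_arm:
  moves:
    - {"tx": -4, "ty": -2.5, "tz": 0, "roll": 0}
    - {"tx": -8, "ty": -2.5, "tz": 0, "roll": 0}
    - {"tx": -10, "ty": -2.5, "tz": 0, "roll": 0}
    - {"tx": -11.5, "ty": -2.5, "tz": 0, "roll": 0}
    - {"tx": -13, "ty": -2.5, "tz": 0, "roll": 0}
    - {"tx": -13, "ty": -2.5, "tz": 0, "roll": 0}

```text
t: 14.63
eef_pos: [516.4, 29.4, 27.4]
tcp_rot: [3.141, 0.0, 1.657]
ft_force: [0.3, -0.3, -0.6]
opening: 0.006
grip_force: 0.0
```

>>> step_arm:
  moves:
    - {"tx": 5, "ty": 0, "tz": 0, "roll": 0}
    - {"tx": 10, "ty": 0, "tz": 0, "roll": 0}
    - {"tx": 10, "ty": 0, "tz": -35, "roll": 0}
    - {"tx": 5, "ty": 15, "tz": -70, "roll": 0}
    - {"tx": -15, "ty": 30, "tz": -105, "roll": 0}
    - {"tx": -35, "ty": 40, "tz": -140, "roll": 0}
    - {"tx": -60, "ty": 42, "tz": -175, "roll": 0}
    - {"tx": -65, "ty": 42, "tz": -187, "roll": 0}
    - {"tx": -65, "ty": 42, "tz": -187, "roll": 0}
    - {"tx": -65, "ty": 42, "tz": -187, "roll": 0}

```text
t: 15.47
eef_pos: [563.3, -31.1, 214.2]
tcp_rot: [3.141, 0.0, 1.657]
ft_force: [0.2, 0.4, -0.9]
opening: 0.002
grip_force: 0.0
```

```bash
python3 - <<'E'
from cell import optics,env
from meas import *; import pickle
c=optics.read_camera("wrist"); s=env.state(); pickle.dump((c,s),open("w4.pkl","wb"))
im=rect(c,P=P); cv2.imwrite("pics/w4.png",cv2.resize(im[80:1020],(640,627)[:2]  ) [:600])
print([(k,bar(im,k,g)) for k,g in (("NL",1),("FL",-1),("NR",1),("FR",-1))])
tool([(-46,72),(46,72)])
E
```

```text
[('NL', (-0.22, 55.2, 55.1)), ('FL', (0.52, 55.8, 55.4)), ('NR', (-1.54, -54.8, -55.8)), ('FR', (-0.14, -54.5, -54.4))]
t 15.52 z 213.2 yaw err -0.0004
[-46  72] tx 64.5 ty -41.1
[46 72] tx 64.6 ty 50.9
```

View pics/w4.png

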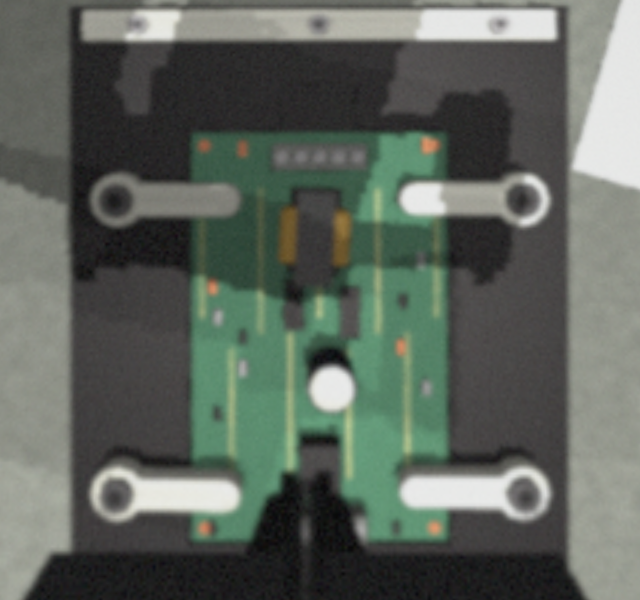

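All four arms are within about 1.5° of square, the parts are standing and the fingers are clear of everything. I'll hand the job in.

```bash
python3 -c "
from cell import env
print(env.job_done())"
```

```text
the job is handed in; nothing more can be done
None
```

All four hold-down arms now point straight in over the board, within about 1.5° of square; in the last picture the parts were still standing and the board was in its pocket, and I handed the job in at about 15.5 s.

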